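Tumble a filter cube over a step for cleaning

TASK

The magenta filter cube needs its side window facing up for cleaning: stand it upright on the upper tread of the turning step with its side window facing away from the drop and let go of it, then tumble it over the step edge so that it comes to rest on its back on the lower tread, and do not turn it over in the air. Then take it again and set it down square in the rimmed cleaning nest, side window still up, and let go. Leave the two blue cubes and the other things on the worktop where they are.

Things in the scene. Friction and masses are not known exactly. Their poses are not given: they have to be found in the camera images.
- magenta_cube_center (a point): Centre of the loose magenta filter cube, a black box (about 90 g) with magenta windows: 43 mm along its x, 34 along its y, 40 along its z, this point in the middle. The faces to +y and -y are flat, without windows. One window is in its top (+z), the side window in its -x face; the face opposite that is its back. It starts upright on the worktop, at any of the three cubes' places.
- magenta_cube: The same magenta cube; origin at the middle of its underside, 1.5 mm off the centre along x; axes as for its centre.
- blue_cube_1_center (a point): Centre of one of the two loose cubes of the same size and shape with blue windows. Bystander.
- blue_cube_2_center (a point): Centre of the other blue-windowed cube. Bystander.
- step_edge (a point): Middle of the edge of the turning step (fixed, 152 x 74 mm, green upper tread with a white line at the edge, aluminium lower tread), 26 mm above the worktop, level with the upper tread. x points level over the drop, y along the edge. Upper tread: x = -80 mm to 0; lower tread: 18 mm lower, x = 0 to 66 mm, then a lip 10 mm high, 6 mm thick, that stops the cube. No side walls.
- nest_floor (a point): Centre of the floor of the cleaning nest, a fixed grey plate 86 x 80 mm with a white rim round a black rubber floor. Floor: 6 mm above the worktop, 50 mm along x, 44 mm along y; rim 4 mm higher, open in the middle of its y sides. z up. The turned cube covers 40 (its z) x 34 mm (its y), 43 mm tall, and goes with its y along the nest's y, either way round.
- air_blower: Loose black rubber-bulb air blower with a red nozzle, 54 x 54 x 106 mm, origin under its centre. Bystander.
- lens_cleaner: Loose pale-blue bottle with white cap, 42 x 42 x 105 mm, origin under its centre. Bystander.
- coverslips: Loose small pale-blue and cream box, 36 x 36 x 22 mm, origin under its centre. Bystander.
- timer: Loose white bench timer, 66 x 64 x 21 mm, origin under its centre. Bystander.
- marker: Loose black marker pen, 135 mm long, 15 mm high, origin under its centre. Bystander.
- petri_dish: Loose pink flat dish, 56 mm across, 4 mm high, origin under its centre. Bystander.
Mind the look-alikes: they are no part of the job. Leave any brown or orange look-alike of the magenta_cube alone.

How it is judged:
On the way, in this order (a step that is already met when the one before it is completed fails the run):
1. the magenta cube stands upright on the upper tread, side window facing away from the drop, let go (z of magenta_cube_center in the frame of step_edge between 0.014 and 0.026 m and x of magenta_cube_center in the frame of step_edge between -0.075 and 0.002 m and y of magenta_cube_center in the frame of step_edge between -0.035 and 0.035 m and angle between magenta_cube_center's own z axis and vertical below 0.1 rad and contact force between magenta_cube and the fingers below 0.05 N and linear speed of magenta_cube below 0.02 m/s and angular speed of magenta_cube below 0.2 rad/s and angle between the x axis of magenta_cube_center and the x axis of step_edge, either way round below 0.4 rad and x of step_edge in the frame of magenta_cube_center above 0.001 m), for 0.2 s.
2. the magenta cube lies on its back on the lower tread, side window up, let go (z of magenta_cube_center in the frame of step_edge between -0.003 and 0.01 m and x of magenta_cube_center in the frame of step_edge between 0 and 0.066 m and angle between magenta_cube_center's own x axis and vertical above 3.0216 rad and contact force between magenta_cube and the fingers below 0.05 N and linear speed of magenta_cube below 0.02 m/s and angular speed of magenta_cube below 0.2 rad/s), for 0.2 s.
At the end, for the whole second after the job is handed in: The magenta cube lies flat on the nest's floor on its back, side window up (within 0.12 rad), its centre within 9 mm of the nest's centre seen from above, square to the nest within 0.2 rad, at rest and let go; the blue cubes are within 30 mm of where they stood (horizontal distance between magenta_cube_center and nest_floor below 0.009 m and z of magenta_cube_center in the frame of nest_floor between 0.018 and 0.025 m and angle between magenta_cube_center's own x axis and vertical above 3.0216 rad and angle between the y axis of magenta_cube_center and the y axis of nest_floor, either way round below 0.2 rad and contact force between magenta_cube and the fingers below 0.05 N and linear speed of magenta_cube below 0.02 m/s and angular speed of magenta_cube below 0.2 rad/s and not (distance of blue_cube_1_center from where it was at the start of the episode above 0.03 m) and not (distance of blue_cube_2_center from where it was at the start of the episode above 0.03 m)); the robot touches nothing.
It fails at once if the magenta cube is turned over in the air (tipped between 0.45 and 1.1 rad while its centre is over 85 mm above the worktop) (height (world z) of magenta_cube_center above 0.085 m and angle between magenta_cube_center's own z axis and vertical between 0.45 and 1.1 rad).
It fails at once if a blue cube is moved more than 30 mm (distance of any of blue_cube_1_center, blue_cube_2_center from where it was at the start of the episode above 0.03 m).
It fails at once if another bystander is moved more than 30 mm (distance of any of air_blower, lens_cleaner, coverslips, timer, marker, petri_dish from where it was at the start of the episode above 0.03 m).
It also fails if it takes over 64 s, if anything falls off the work surface, if the arm or the gripper's body presses on something with over 40 N, if the wrist force passes 120 N, or if a joint passes its speed limit or range.

ROBOT

A 6-joint arm with a two-finger parallel gripper is mounted at the origin on a cart in front of the work surface, level with it; the furniture and walls round the work are solid. World frame = base frame: x ahead of the robot, y to its left, z up, the work surface at z = 0. Lengths are in m, angles in rad, forces in N, time in s.
With the tool pointing down it reaches from about 0.275 to 0.85 m from the base axis. Payload 5.2 kg.
Tool frame: the origin (TCP) lies at the centre of the arm's flange, where the gripper is bolted on; the fingertips stand 173 mm ahead of it and the grasp point (between the pads) lies 155 mm ahead of it; z points along the fingers, y is the direction in which the jaws open and shut (so a half turn about z gives the same grasp; the last joint's range is limited). The gripper opens to 85 mm and grips with 20 to 120 N. Pads are 22 mm wide; open, the fingers measure 114 mm over their backs; the gripper's body (76 mm by 85 mm) begins 54 mm behind the grasp point. The pads swing forward as they close: fully open they stand 13 mm farther back than shut.
Start: joints at [-1.385, 0.259, 1.535, -0, 1.348, -0.203], TCP at [0.209, -0.509, 0.405] pointing down, gripper open.
Joint ranges: [-3.14, 3.14], [-0.91, 2.08], [0.19, 2.58], [-1.22, 4.36], [0.22, 2.71], [-3.12, 3.12]. Speed limits (rad/s): [2.57, 2.57, 3.14, 3.14, 3.14, 3.14].

INTERFACE

Orientations are given as a unit quaternion [x, y, z, w].
In Python, from bench import state, read_camera, calibration, hand_in gives the robot as it stands.
- The arm moves only by the tool arm_command, never from a script. Its arguments are lists of equal length, an entry for each row: "travel": the shift along the world's x, y, z in m, a list of three; "spin": the turn about the world's z in rad. A call has 1 to 12 rows; each row is the pose to reach, as a shift and turn from the pose commanded when the call began; what a row does not reach only later rows make up. A row lasts 1/10 s, in which the tool goes at most 50 mm and 8.59 degrees, less where a joint would pass 70% of its speed; a pose out of reach is approached as far as the arm can. A call with a gripper value outside its range is refused whole. "claw" is the closure, from -1 (fully open) to 1 (shut), so that 0 is half open, set as the call begins (left out, the last holds). The fingers move at their own pace and stop on an object; the grip force is fixed at half the most. Time passes only in rows, so rows that repeat a pose let the fingers close. It gives the time, the measured TCP pose, the force and the opening at its end, in the units of the state.
- state(): the state, without advancing time (a new reading comes with each control period).
- read_camera(name): name is "side" or "top" or "wrist"; returns the picture (480x640x3 uint8, blue, green, red); there is no depth.
- calibration(name): a dict with "fx", "fy", "cx", "cy" (pixels), "extrinsics" (4x4, takes a point from world to camera coordinates); the wrist camera has in their place "hand_eye" (4x4, takes a point from camera to tool coordinates, whose origin is the TCP and whose axes are the flange's). Camera axes: x right, y up, looking along -z (the intrinsics and any distortion apply to the point x, -y, -z); pixel columns grow to the right and rows downward; lengths in m; the calibration is good to about 2 mm. A picture is of the moment at which its call begins: read the wrist's pose just before it. calibration takes no time and is no camera call.
- hand_in(): hands the job in, once; it reports no verdict.
The state is a dict: "time": time; "joints": joint angles; "joint_velocities": joint speeds; "effort": joint torques, N m; "tool_pos": TCP position; "tcp_rot": TCP orientation; "ft_force": force on the tool from outside, world axes, zero at the start; "ft_torque": the same for the moment, N m; "opening": opening from 0.0 (shut) to 1.0 (fully open).
Only numpy, scipy, OpenCV 4.12 (cv2) and the standard library are available. Lean on these libraries where they do the work, as an engineer would, in place of code of your own. Each camera call takes 0.05 s, during which the arm holds its last target.

## Working session

There is one attempt and no reset: what is moved stays moved. The work goes in short steps, Python scripts to look and compute and a tool call to move; the robot and the scene stay as the last step left them, time stands still between calls to the robot, and variables do not carry over. Pictures are saved under pics/ and viewed, and the job is handed in when it is done.

Besides the shell and the picture viewer there is one more tool, called in YAML: its name, and indented under it one key for each argument. arm_command: Moves the arm, as the interface text tells. Its arguments: {"type":"object","properties":{"travel":{"type":"array","items":{"type":"array","items":{"type":"number"}}},"spin":{"type":"array","items":{"type":"number"}},"claw":{"type":"number"}},"required":["travel","spin"]}

```bash
ls; mkdir -p pics; python3 - <<'E'
from bench import *
import cv2
print(state())
for n in ["top","side"]:
    cv2.imwrite(f"pics/{n}0.png",read_camera(n)); print(n,calibration(n))
print(calibration("wrist"))
cv2.imwrite("pics/w0.png",read_camera("wrist"))
E
```

```text
pics
{'time': 0.0, 'joints': array([-1.38481153e+00,  2.59318159e-01,  1.53610968e+00, -8.18239558e-06,
        1.34799658e+00, -2.02794545e-01]), 'joint_velocities': array([-0.00019907,  0.00017659, -0.00025816,  0.00086435,  0.00011691,
       -0.00033529]), 'effort': array([-6.79601708e-04, -4.46037018e+01, -2.90571409e+01, -4.26418601e-04,
        1.16356165e-02,  1.32916824e-06]), 'tool_pos': array([ 0.20846254, -0.50871619,  0.4038771 ]), 'tcp_rot': array([ 9.81165162e-01,  1.93168545e-01,  3.70869785e-06, -9.15885336e-04]), 'ft_force': array([0.35079681, 0.10810535, 0.14127248]), 'ft_torque': array([-0.00302151,  0.01285995, -0.01048131]), 'opening': 1.00143304115216}
top {'fx': 458.6024708687382, 'fy': 458.6024708687382, 'cx': 315.15656391353394, 'cy': 236.01279500495906, 'extrinsics': array([[ 0.02241159, -0.99964789, -0.01420603,  0.04262905],
       [ 0.99746194,  0.0213975 ,  0.0679104 , -0.53264017],
       [-0.06758251, -0.01569195,  0.99759028, -1.07492828],
       [ 0.        ,  0.        ,  0.        ,  1.        ]])}
side {'fx': 533.2403784326664, 'fy': 533.2403784326664, 'cx': 321.4990325893048, 'cy': 248.25796737170208, 'extrinsics': array([[ 0.9986616 ,  0.0506163 , -0.01062979, -0.51589114],
       [-0.02142722,  0.5919592 ,  0.80568305, -0.05969489],
       [ 0.0470731 , -0.80437696,  0.59225149, -1.09247715],
       [ 0.        ,  0.        ,  0.        ,  1.        ]])}
{'fx': 413.1254912744318, 'fy': 413.1254912744318, 'cx': 318.92913815317996, 'cy': 237.39880740290468, 'hand_eye': array([[ 4.25281946e-04,  9.58111876e-01,  2.86393875e-01,
         7.22745801e-02],
       [ 9.99999788e-01, -2.66212340e-04, -5.94358561e-04,
        -1.52261498e-04],
       [-4.93220413e-04,  2.86394067e-01, -9.58111786e-01,
         3.16880867e-02],
       [ 0.00000000e+00,  0.00000000e+00,  0.00000000e+00,
         1.00000000e+00]])}
```

View pics/top0.png

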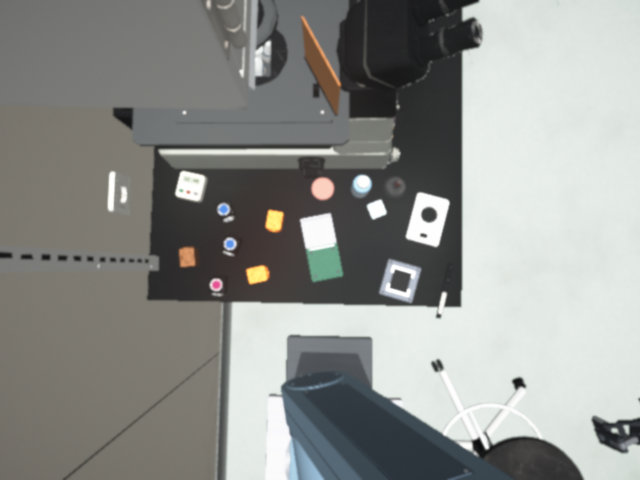

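View pics/side0.png

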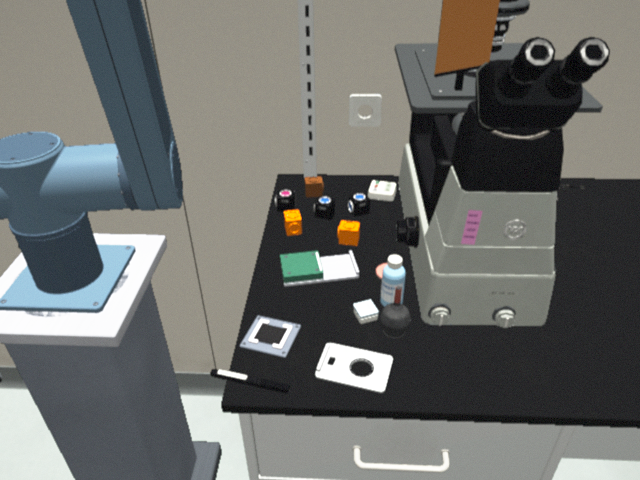

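Candidates: magenta-windowed black cube at top (217,285) / side (285,198). Blue cubes are at top (224,210) and (230,244), and the orange and brown blocks are at (275,220), (258,274) and (187,257). The magenta one fits the description, so I'll confirm it in enlarged crops.

```bash
cat > h.py <<'E'
import numpy as np, cv2
from bench import *
def proj(n,P,c=None):
    c=calibration(n); E=c["extrinsics"]; p=(E[:3,:3]@np.asarray(P,float).T).T+E[:3,3]
    return np.stack([c["cx"]+c["fx"]*p[:,0]/-p[:,2], c["cy"]-c["fy"]*p[:,1]/-p[:,2]],1)
def unproj(n,uv,z):
    c=calibration(n);E=c["extrinsics"]
    d=np.array([(uv[0]-c["cx"])/c["fx"],-(uv[1]-c["cy"])/c["fy"],-1]); R=E[:3,:3]; o=-R.T@E[:3,3]; d=R.T@d
    return o+d*(z-o[2])/d[2]
def wpose(s):
    from scipy.spatial.transform import Rotation as Ro
    T=np.eye(4);T[:3,:3]=Ro.from_quat(s["tcp_rot"]).as_matrix();T[:3,3]=s["tool_pos"]; return T@calibration("wrist")["hand_eye"]
def wun(s,uv,z):
    c=calibration("wrist");T=wpose(s)
    d=T[:3,:3]@np.array([(uv[0]-c["cx"])/c["fx"],-(uv[1]-c["cy"])/c["fy"],-1]);o=T[:3,3]
    return o+d*(z-o[2])/d[2]
def wproj(s,P):
    c=calibration("wrist");E=np.linalg.inv(wpose(s));p=(E[:3,:3]@np.asarray(P,float).T).T+E[:3,3]
    return np.stack([c["cx"]+c["fx"]*p[:,0]/-p[:,2], c["cy"]-c["fy"]*p[:,1]/-p[:,2]],1)
E
python3 - <<'E'
from h import *
t=cv2.imread("pics/top0.png");s=cv2.imread("pics/side0.png")
a=cv2.resize(t[250:310,180:260],(400,300),interpolation=cv2.INTER_CUBIC)
b=cv2.resize(s[180:225,255:315],(400,300),interpolation=cv2.INTER_CUBIC)
c=cv2.resize(t[200:300,290:430],(420,300),interpolation=cv2.INTER_CUBIC)
d=cv2.resize(s[240:360,235:365],(380,300),interpolation=cv2.INTER_CUBIC)
cv2.imwrite("pics/c0.png",np.vstack([np.hstack([a,b]),np.hstack([c,d])]))
print(unproj("top",(217,285),.04),unproj("side",(285,192),.04))
for uv in [(224,210),(230,244)]:print(unproj("top",uv,.04))
for uv in [(275,220),(258,274),(187,257)]:print("o",unproj("top",uv,.04))
for uv in [(301,219),(333,213),(343,277),(312,283),(306,250),(338,247)]:print(unproj("top",uv,.02))
print(unproj("top",(400,281),.01))
print(unproj("top",(396,188),.1),unproj("top",(362,184),.105))
E
```

```text
[0.41098452 0.27978528 0.04      ] [0.41440679 0.28998141 0.04      ]
[0.58683915 0.26976466 0.04      ]
[0.50710902 0.25280612 0.04      ]
o [0.56572796 0.14897441 0.04      ]
o [0.43864854 0.18501055 0.04      ]
o [0.47449711 0.35256443 0.04      ]
[0.57144928 0.0889846  0.02      ]
[0.58743792 0.01291501 0.02      ]
[ 0.43578101 -0.01371986  0.02      ]
[0.4199868  0.05924154 0.02      ]
[0.49769594 0.07528467 0.02      ]
[ 0.50648439 -0.00055812  0.02      ]
[ 0.4291754  -0.14989891  0.01      ]
[ 0.63650625 -0.12371579  0.1       ] [ 0.64304475 -0.04792809  0.105     ]
```

View pics/c0.png

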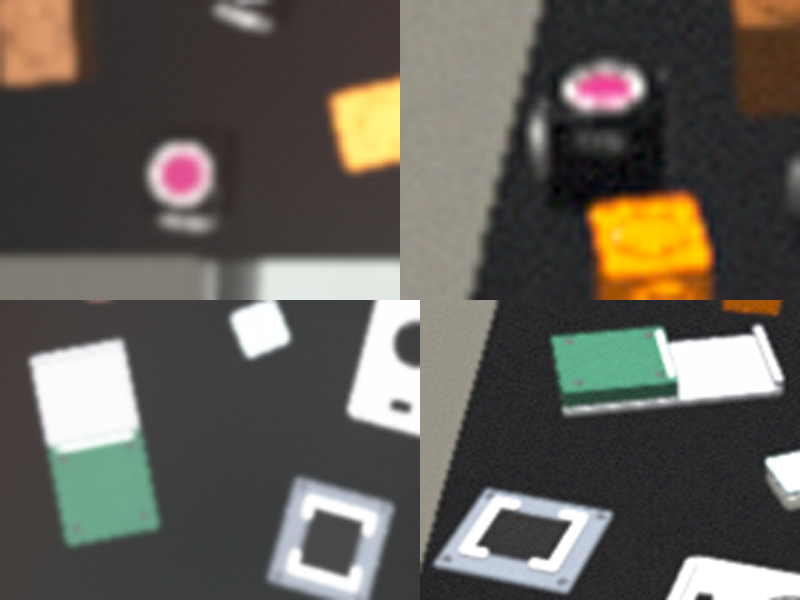

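View pics/w0.png

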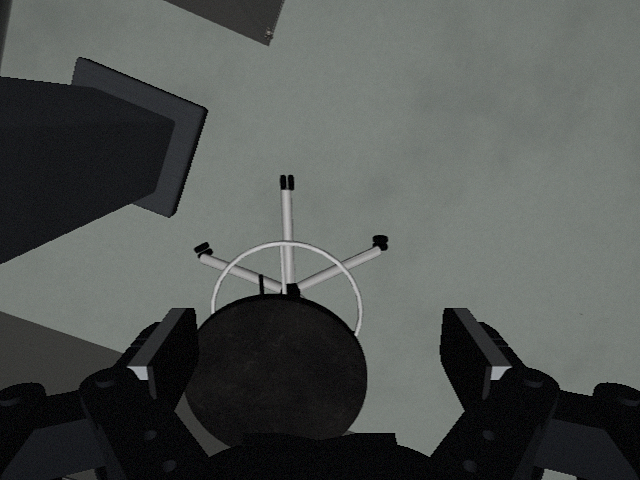

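The enlarged crop shows a magenta round window on top at (217,285). Its side-window ring faces the robot (world -x), which is already away from the drop, since the step's white edge and lower tread lie on the +x side. I'll move over the middle of the scene and measure with the wrist camera.

arm_command:
  travel:
    - [0.02, 0.05, 0]
    - [0.04, 0.1, 0]
    - [0.24, 0.64, 0]
    - [0.24, 0.64, 0]
    - [0.24, 0.64, 0]
    - [0.24, 0.64, 0]
    - [0.24, 0.64, 0]
    - [0.24, 0.64, 0]
    - [0.24, 0.64, 0]
    - [0.24, 0.64, 0]
    - [0.24, 0.64, 0]
    - [0.24, 0.64, 0]
  spin: [-0.1, -0.2, -0.35, -0.39, -0.39, -0.39, -0.39, -0.39, -0.39, -0.39, -0.39, -0.39]

```text
time: 1.35
tool_pos: [0.4195, 0.0549, 0.4048]
tcp_rot: [1.0, -0.001, 0.0, 0.0]
ft_force: [-0.1, -1.3, 0.5]
opening: 1.0
```

arm_command:
  travel:
    - [0, 0.12, 0]
    - [0, 0.12, 0]
    - [0, 0.12, 0]
    - [0, 0.12, 0]
  spin: [0, 0, 0, 0]

```text
time: 1.75
tool_pos: [0.4189, 0.1752, 0.4044]
tcp_rot: [1.0, 0.002, -0.0, -0.0]
ft_force: [0.7, -0.7, -0.4]
opening: 1.0
```

```bash
python3 - <<'E'
from h import *
import pickle
s=state(); im=read_camera("wrist"); cv2.imwrite("pics/w1.png",im); pickle.dump(s,open("s1.pkl","wb"))
print(s["time"],s["tool_pos"],s["tcp_rot"],s["joints"])
print(wproj(s,[[.411,.28,.04],[.5,.037,.026]]))
E
```

```text
1.75 [0.41889458 0.17516268 0.40438628] [ 9.99998340e-01  1.76313986e-03 -3.55809304e-04 -2.92541583e-04] [1.49258334e-01 8.40538701e-02 1.75017795e+00 7.07608658e-04
 1.30797880e+00 1.71634433e+00]
[[191.96839394 214.34979863]
 [492.33455877 102.80182474]]
```

View pics/w1.png

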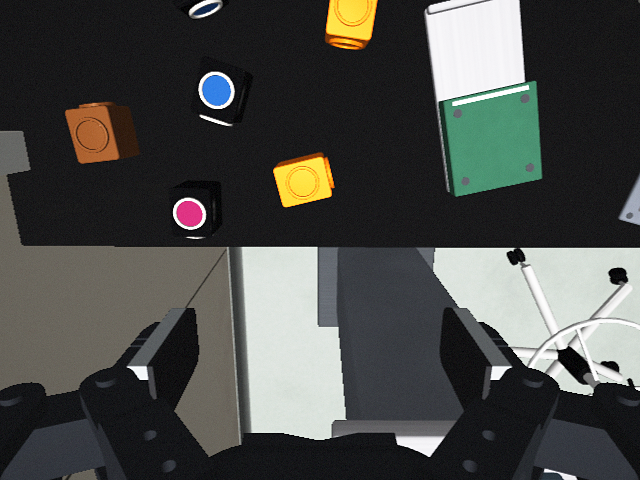

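The wrist view shows the magenta cube at (190,213), an orange look-alike at (303,181), a brown one at (100,133), blue cubes at (217,90) and (205,8), and the green tread at (440-542, 82-196). I'll crop for corners.

```bash
python3 - <<'E'
from h import *
im=cv2.imread("pics/w1.png")
g=np.clip(255*(im/255.)**.45,0,255).astype(np.uint8)
a=cv2.resize(g[170:250,150:240],(450,400),interpolation=cv2.INTER_CUBIC)
b=cv2.resize(im[70:205,430:550],(350,400),interpolation=cv2.INTER_CUBIC)
cv2.imwrite("pics/c1.png",np.hstack([a,b]))
hsv=cv2.cvtColor(im,cv2.COLOR_BGR2HSV)
m=cv2.inRange(hsv,(60,80,50),(90,255,255)); 
m[:, :420]=0
cs,_=cv2.findContours(m,0,2); c=max(cs,key=cv2.contourArea)
print(cv2.approxPolyDP(c,8,True).squeeze(), cv2.boxPoints(cv2.minAreaRect(c)))
m=cv2.inRange(hsv,(150,100,80),(175,255,255)); print(cv2.minAreaRect(np.argwhere(m)[:,::-1].astype(np.float32)),m.sum()/255)
E
```

```text
[[535  81]
 [443 101]
 [455 196]
 [542 177]] [[433.59534  101.177734]
 [535.5476    79.83887 ]
 [555.5808   175.55286 ]
 [453.62854  196.89172 ]]
((189.5, 213.0), (24.0, 25.0), 90.0) 516.0
```

View pics/c1.png

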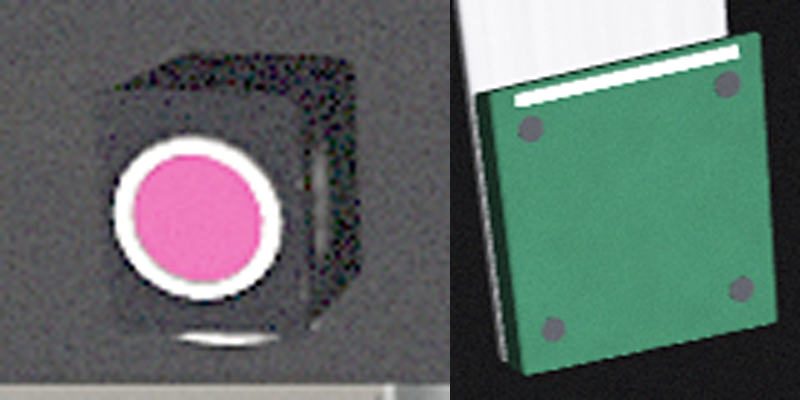

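```bash
cat > m1.py <<'E'
from h import *
import pickle
s=pickle.load(open("s1.pkl","rb"))
q=[(443.7,101.4),(536.3,81.1),(541.8,178.7),(456.4,196.6)]
P=np.array([wun(s,p,.026) for p in q]); print(P)
d=lambda a,b:np.linalg.norm(a-b)
print("w",d(P[0],P[1]),d(P[2],P[3]),"l",d(P[0],P[3]),d(P[1],P[2]))
e=(P[0]+P[1])/2; print("edge",e)
v=P[0]-P[1];print("yaw from edge",np.arctan2(-v[0],v[1]))
v=(P[0]+P[1]-P[2]-P[3]);print("yaw len",np.arctan2(v[1],v[0]))
c=[(150+x/5,170+y/5) for x,y in [(96,92),(302,92),(304,325),(112,330)]]
C=np.array([wun(s,p,.04) for p in c]);print(C,C.mean(0));
print(d(C[0],C[1]),d(C[1],C[2]),d(C[2],C[3]),d(C[3],C[0]))
v=C[0]+C[1]-C[2]-C[3];print("cube yaw x",np.arctan2(v[1],v[0]))
v=C[0]-C[1]+C[3]-C[2];print("cube yaw y",np.arctan2(-v[0],v[1]))
print("window",wun(s,(189.5,213),.04))
E
python3 m1.py
```

```text
[[ 0.50090908  0.0759132   0.026     ]
 [ 0.51636954  0.00442376  0.026     ]
 [ 0.43954135 -0.01210771  0.026     ]
 [ 0.42401718  0.05813606  0.026     ]]
w 0.07314209448362118 0.07193877908097772 l 0.07892015816268878 0.07858664154319762
edge [0.50863931 0.04016848 0.026     ]
yaw from edge 0.21298227789139157
yaw len 0.2195898525961105
[[0.4325594  0.2966578  0.04      ]
 [0.4326905  0.26322038 0.04      ]
 [0.39326716 0.26569873 0.04      ]
 [0.39226632 0.29799992 0.04      ]] [0.41269584 0.28089421 0.04      ]
0.03343767997133135 0.0395011570143756 0.03231669307050424 0.04031543490249591
cube yaw x -0.047889202347130684
cube yaw y 0.017217072731343427
window [0.41213694 0.28194205 0.04      ]
```

Step and cube sizes check out: tread about 73x79 mm, cube top 33x40 mm. I'll approach above the cube with the jaws partly closed.

arm_command:
  travel:
    - [-0.007, 0.05, -0.01]
    - [-0.007, 0.09, -0.04]
    - [-0.007, 0.106, -0.08]
    - [-0.007, 0.106, -0.12]
    - [-0.007, 0.106, -0.144]
    - [-0.007, 0.106, -0.144]
    - [-0.007, 0.106, -0.144]
  spin: [-0.02, -0.02, -0.02, -0.02, -0.02, -0.02, -0.02]
  claw: -0.4

```text
time: 2.5
tool_pos: [0.4131, 0.2776, 0.2611]
tcp_rot: [1.0, -0.011, -0.0, 0.0]
ft_force: [0.2, 0.3, -0.0]
opening: 0.703
```

```bash
python3 - <<'E'
from h import *
import pickle
s=state(); im=read_camera("wrist"); cv2.imwrite("pics/w2.png",np.clip(255*(im/255.)**.5,0,255).astype(np.uint8)); pickle.dump(s,open("s2.pkl","wb"))
print(s["time"],s["tool_pos"],s["tcp_rot"],s["opening"])
E
```

```text
2.5 [0.413146   0.27764011 0.26107547] [ 9.99935012e-01 -1.13967109e-02 -1.88396067e-04  2.28189568e-04] 0.7025602315875823
```

View pics/w2.png

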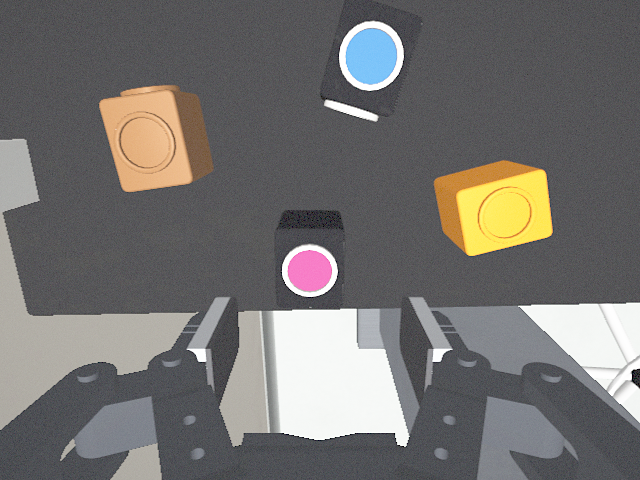

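```bash
python3 - <<'E'
from h import *
import pickle
s=pickle.load(open("s2.pkl","rb"))
for p in [(309.5,270.5),(276,241),(344,240),(343,306),(278,306)]: print(wun(s,p,.04))
print(state()["tool_pos"])
E
```

```text
[0.41191986 0.28198584 0.04      ]
[0.4274107  0.29761061 0.04      ]
[0.42717046 0.26500093 0.04      ]
[0.39242963 0.26567737 0.04      ]
[0.39318132 0.2983889  0.04      ]
[0.41354711 0.27795596 0.26199976]
```

arm_command:
  travel:
    - [-0.001, 0.004, -0.03]
    - [-0.001, 0.004, -0.06]
    - [-0.001, 0.004, -0.085]
    - [-0.001, 0.004, -0.085]
    - [-0.001, 0.004, -0.085]
  spin: [0, 0, 0, 0, 0]

```text
time: 3.05
tool_pos: [0.4124, 0.2826, 0.1772]
tcp_rot: [1.0, -0.011, 0.001, -0.0]
ft_force: [0.7, -0.0, 0.7]
opening: 0.703
```

arm_command:
  travel:
    - [0, 0, 0]
    - [0, 0, 0]
    - [0, 0, 0]
    - [0, 0, 0]
    - [0, 0, 0]
    - [0, 0, 0]
  spin: [0, 0, 0, 0, 0, 0]
  claw: 1

```text
time: 3.65
tool_pos: [0.4125, 0.283, 0.1778]
tcp_rot: [1.0, -0.011, 0.002, -0.001]
ft_force: [-1.4, 0.6, 6.9]
opening: 0.393
```

```bash
python3 - <<'E'
from h import *
s=state(); im=read_camera("wrist"); cv2.imwrite("pics/w3.png",np.clip(255*(im/255.)**.5,0,255).astype(np.uint8))
print(s["time"],s["tool_pos"],s["tcp_rot"],s["opening"]*85)
E
```

```text
3.65 [0.41247547 0.28302257 0.17776187] [ 9.99942546e-01 -1.05078602e-02  1.99373655e-03 -7.17260386e-04] 33.44716008237843
```

View pics/w3.png

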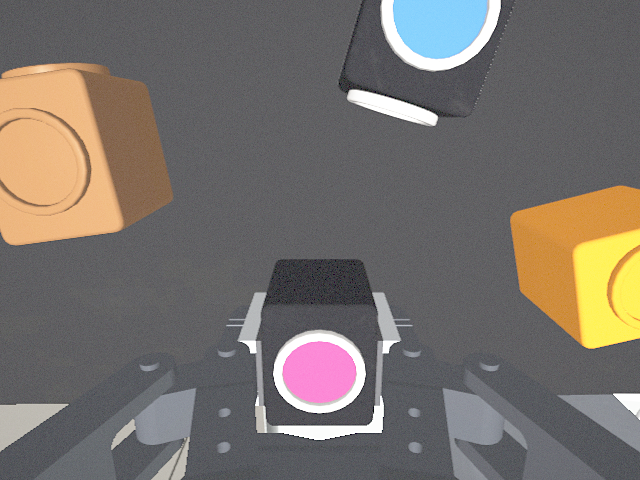

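Gripped at 33.4 mm opening, and the magenta window is between the fingers at (320,372). Now I'll lift it and carry it to the upper tread.

arm_command:
  travel:
    - [0, 0, 0.03]
    - [0, 0, 0.07]
    - [0.01, -0.04, 0.08]
    - [0.02, -0.08, 0.08]
    - [0.033, -0.125, 0.08]
    - [0.045, -0.17, 0.08]
    - [0.057, -0.215, 0.08]
    - [0.067, -0.249, 0.08]
    - [0.067, -0.249, 0.08]
    - [0.067, -0.249, 0.08]
  spin: [0, 0, 0.05, 0.1, 0.15, 0.2, 0.236, 0.236, 0.236, 0.236]

```text
time: 4.7
tool_pos: [0.4785, 0.033, 0.2563]
tcp_rot: [0.994, 0.106, 0.0, -0.0]
ft_force: [0.1, 0.6, -1.4]
opening: 0.387
```

```bash
python3 - <<'E'
from h import *
import pickle
s=state(); im=read_camera("wrist"); cv2.imwrite("pics/w4.png",np.clip(255*(im/255.)**.5,0,255).astype(np.uint8))
pickle.dump(s,open("s4.pkl","wb"))
print(s["time"],s["tool_pos"],s["tcp_rot"],s["opening"]*85)
t=read_camera("side");cv2.imwrite("pics/sd4.png",cv2.resize(t[200:300,230:390],(800,500)))
E
```

```text
4.7 [0.4785405  0.03298412 0.256317  ] [ 9.94374066e-01  1.05924765e-01  3.95448536e-04 -5.98190122e-05] 32.92359939657484
```

View pics/w4.png

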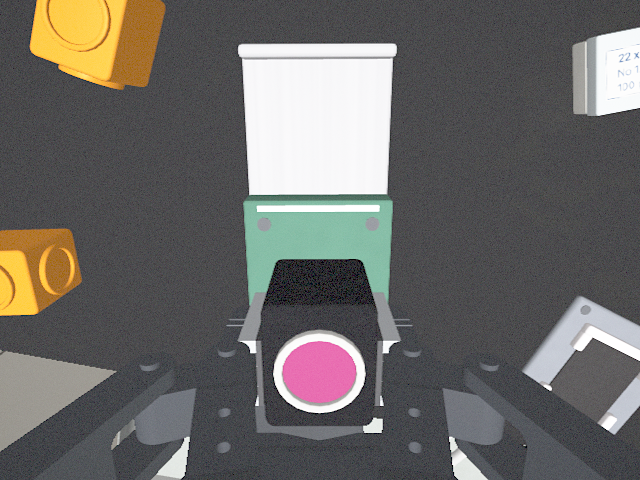

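View pics/sd4.png

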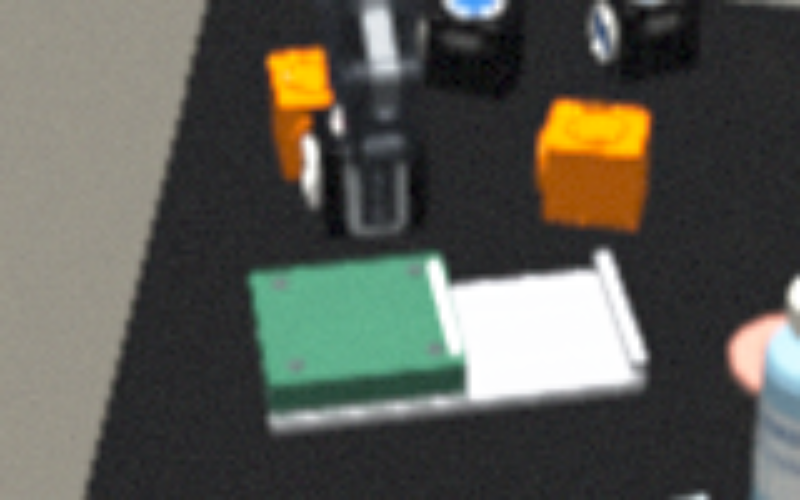

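The jaws are square to the step: its edge spans (245..392, 196) and is level in the image. I'll refine the edge position from this view, then lower.

```bash
python3 - <<'E'
from h import *
import pickle
s=pickle.load(open("s4.pkl","rb"))
a,b=wun(s,(244.5,200),.026),wun(s,(392.5,200),.026)
e=(a+b)/2;v=a-b;print(a,b,np.linalg.norm(v),e,np.arctan2(-v[0],v[1]))
y=.2125;print("cube rel step",(s["tool_pos"]-e)@[np.cos(y),np.sin(y),0],(s["tool_pos"]-e)@[-np.sin(y),np.cos(y),0])
E
```

```text
[0.50231104 0.07525195 0.026     ] [0.51756736 0.00455965 0.026     ] 0.07231982314136186 [0.5099392 0.0399058 0.026    ] 0.21255319953052157
cube rel step -0.032152254399128236 -0.0001438672639858463
```

arm_command:
  travel:
    - [0, 0, -0.025]
    - [0, 0, -0.042]
    - [0, 0, -0.048]
    - [0, 0, -0.052]
    - [0, 0, -0.052]
    - [0, 0, -0.052]
  spin: [0, 0, 0, 0, 0, 0]

```text
time: 5.4
tool_pos: [0.4788, 0.0342, 0.2044]
tcp_rot: [0.994, 0.108, 0.001, 0.0]
ft_force: [-0.0, 0.3, -0.9]
opening: 0.386
```

arm_command:
  travel:
    - [0, 0, -0.001]
    - [0, 0, -0.001]
    - [0, 0, -0.001]
    - [0, 0, -0.001]
    - [0, 0, -0.001]
    - [0, 0, 0]
    - [0, 0, 0]
    - [0, 0, 0]
  spin: [0, 0, 0, 0, 0, 0, 0, 0]
  claw: -0.4

```text
time: 6.2
tool_pos: [0.4785, 0.0336, 0.2037]
tcp_rot: [0.994, 0.107, 0.0, 0.0]
ft_force: [-0.5, 0.4, 0.2]
opening: 0.699
```

arm_command:
  travel:
    - [0, 0, 0.03]
    - [0, 0, 0.07]
    - [0, 0, 0.1]
    - [-0.02, -0.01, 0.12]
    - [-0.04, -0.01, 0.12]
    - [-0.04, -0.01, 0.12]
  spin: [0, 0, 0, 0, 0, 0]

```text
time: 6.8
tool_pos: [0.4366, 0.0238, 0.3242]
tcp_rot: [0.994, 0.107, -0.0, -0.0]
ft_force: [0.4, -0.4, -0.3]
opening: 0.699
```

```bash
python3 - <<'E'
from h import *
import pickle
s=state(); im=read_camera("wrist"); cv2.imwrite("pics/w5.png",np.clip(255*(im/255.)**.5,0,255).astype(np.uint8))
pickle.dump(s,open("s5.pkl","wb"))
print(s["time"],s["tool_pos"],s["tcp_rot"],s["opening"]*85)
E
```

```text
6.8 [0.43660312 0.02382394 0.32420404] [ 9.94254807e-01  1.07038982e-01 -1.87761103e-04 -2.36024009e-05] 59.38467546182621
```

View pics/w5.png

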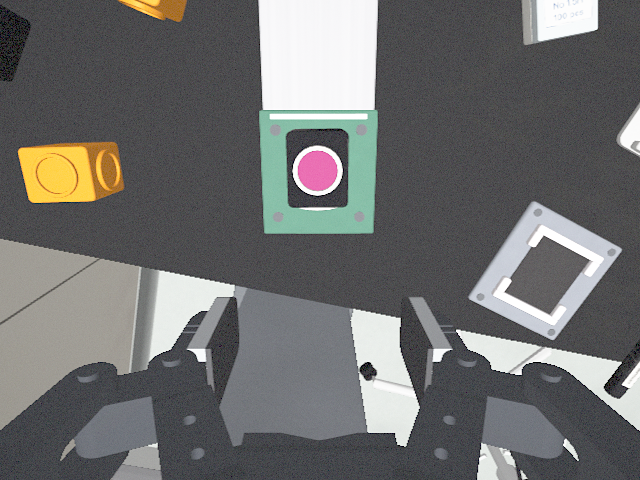

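The cube stands upright in the middle of the green tread with its window at (318,170), released, and its side-window ring faces away from the drop. Next I'll close the jaws behind it and push low.

arm_command:
  travel:
    - [-0.01, -0.002, 0]
    - [-0.01, -0.002, -0.03]
    - [-0.01, -0.002, -0.03]
    - [-0.01, -0.002, -0.03]
    - [-0.01, -0.002, -0.05]
    - [-0.01, -0.002, -0.09]
    - [-0.01, -0.002, -0.118]
    - [-0.01, -0.002, -0.118]
    - [-0.01, -0.002, -0.118]
  spin: [0, 0, 0, 0, 0, 0, 0, 0, 0]
  claw: 1

```text
time: 7.75
tool_pos: [0.4291, 0.0215, 0.2064]
tcp_rot: [0.994, 0.107, -0.0, -0.0]
ft_force: [0.2, -0.6, 0.3]
opening: -0.001
```

```bash
python3 - <<'E'
from h import *
import pickle
s=state(); im=read_camera("wrist"); cv2.imwrite("pics/w6.png",np.clip(255*(im/255.)**.5,0,255).astype(np.uint8))
e=np.array([.5099,.0399,.026]);y=.2125;d=s["tool_pos"]-e
print(s["time"],s["tool_pos"],s["tcp_rot"],s["opening"]*85,d@[np.cos(y),np.sin(y),0],d@[-np.sin(y),np.cos(y),0])
E
```

```text
7.75 [0.42914013 0.02153781 0.2064249 ] [ 9.94234769e-01  1.07225095e-01 -5.21264950e-05 -1.98570555e-05] -0.06119666233604247 -0.08281598108243611 -0.0009165568498800319
```

View pics/w6.png

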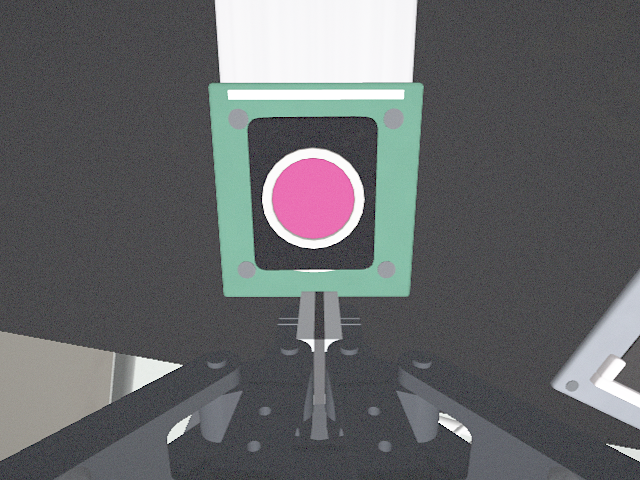

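The fingers sit squarely behind the cube, with the cube centre about 2 mm to the left. I'll open the jaws to about 20 mm for two-point contact so the cube doesn't yaw, and push slowly.

arm_command:
  travel:
    - [0, 0.002, -0.003]
    - [0, 0.002, -0.003]
    - [0.0078, 0.0037, -0.003]
    - [0.0137, 0.005, -0.003]
    - [0.0186, 0.006, -0.003]
    - [0.0225, 0.0068, -0.003]
    - [0.0264, 0.0077, -0.003]
    - [0.0303, 0.0085, -0.003]
    - [0.0342, 0.0094, -0.003]
    - [0.0381, 0.0102, -0.003]
    - [0.042, 0.0111, -0.003]
    - [0.044, 0.0115, -0.003]
  spin: [0, 0, 0, 0, 0, 0, 0, 0, 0, 0, 0, 0]
  claw: 0.56

```text
time: 9.0
tool_pos: [0.4729, 0.0332, 0.2027]
tcp_rot: [0.994, 0.107, 0.0, 0.0]
ft_force: [-0.3, -0.8, 0.4]
opening: 0.224
```

```bash
cat > look.py <<'E'
from h import *
import pickle,sys
n=sys.argv[1]
s=state(); im=read_camera("wrist"); cv2.imwrite(f"pics/w{n}.png",np.clip(255*(im/255.)**.5,0,255).astype(np.uint8))
pickle.dump(s,open(f"s{n}.pkl","wb"))
e=np.array([.5099,.0399,.026]);y=.2125;d=s["tool_pos"]-e
print(s["time"],s["tool_pos"],s["tcp_rot"],s["opening"]*85,d@[np.cos(y),np.sin(y),0],d@[-np.sin(y),np.cos(y),0])
if len(sys.argv)>2:
    t=read_camera("side");cv2.imwrite(f"pics/sd{n}.png",cv2.resize(t[200:300,230:390],(800,500)))
E
python3 look.py 7 s
```

```text
9.0 [0.47289843 0.0332302  0.20269556] [9.94236855e-01 1.07205689e-01 1.25274072e-04 7.27887799e-06] 19.005946796098073 -0.03757597251001583 0.0012840169804914131
```

View pics/w7.png

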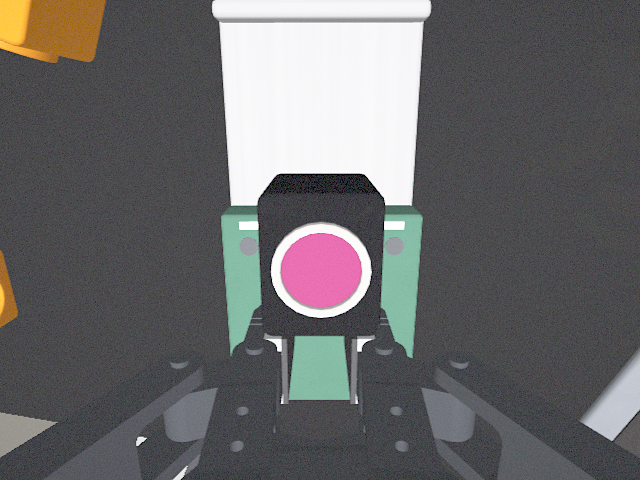

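View pics/sd7.png

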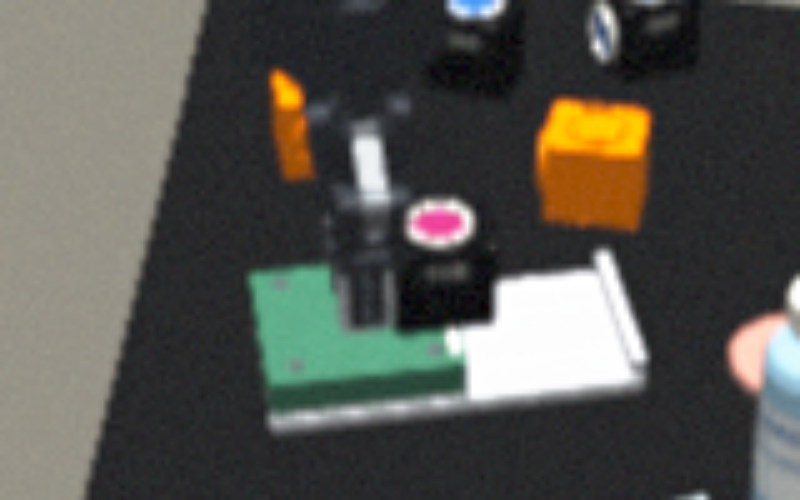

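It's sliding squarely, with the centre now about 4 mm short of the edge. I'll nudge it past the balance point and pause.

arm_command:
  travel:
    - [0.002, 0.0004, 0]
    - [0.0039, 0.0008, 0]
    - [0.0059, 0.0013, 0]
    - [0.0078, 0.0017, 0]
    - [0.0078, 0.0017, 0]
    - [0.0078, 0.0017, 0]
    - [0.0078, 0.0017, 0]
  spin: [0, 0, 0, 0, 0, 0, 0]

```text
time: 9.8
tool_pos: [0.4803, 0.0349, 0.2027]
tcp_rot: [0.994, 0.107, 0.0, 0.0]
ft_force: [-0.3, -0.1, 0.4]
opening: 0.217
```

```bash
python3 look.py 8 s
```

```text
9.8 [0.48029199 0.03487382 0.20271992] [9.94238842e-01 1.07187294e-01 9.53236676e-05 1.35179217e-05] 18.420476377296303 -0.030002068558981746 0.0013313362028179352
```

View pics/w8.png

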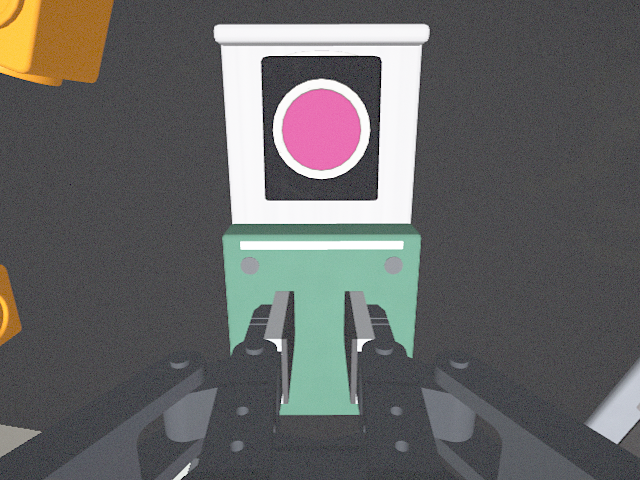

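View pics/sd8.png

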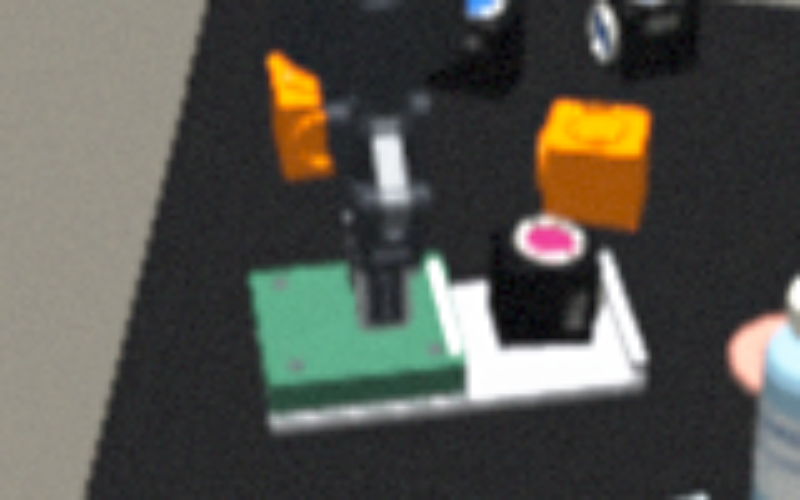

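The cube tumbled onto its back on the lower tread: its side window is up at (321,130) and it's square. Next I'll measure its centre, and the nest from the earlier picture.

```bash
python3 - <<'E'
from h import *
import pickle
s=pickle.load(open("s8.pkl","rb"))
C=np.array([wun(s,p,.051) for p in [(262,56),(381,56),(378.5,200),(265,200)]]);print(C,C.mean(0))
d=lambda a,b:np.linalg.norm(a-b);print(d(C[0],C[1]),d(C[1],C[2]),d(C[2],C[3]))
print(wun(s,(321.5,129.5),.051))
v=C[0]-C[1];print(np.arctan2(-v[0],v[1]))
im=cv2.imread("pics/w5.png");cv2.imwrite("pics/c5.png",cv2.resize(im[190:350,460:630],(680,640))[:600])
E
```

```text
[[0.56219757 0.06836654 0.051     ]
 [0.56901364 0.03719842 0.051     ]
 [0.53088646 0.02789296 0.051     ]
 [0.52373382 0.06063486 0.051     ]] [0.54645787 0.0485232  0.051     ]
0.0319047128222549 0.03924631890230027 0.033514052399785464
[0.54697496 0.04867654 0.051     ]
0.2152978791374554
```

View pics/c5.png

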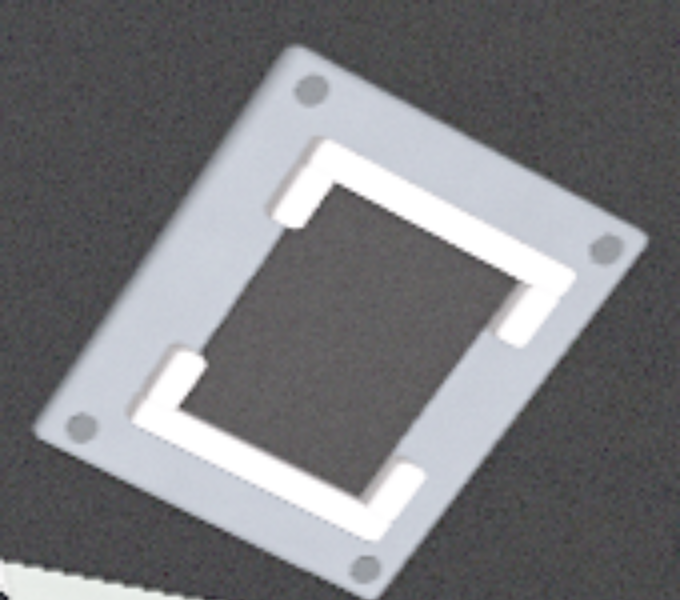

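```bash
python3 - <<'E'
from h import *
import pickle
s=pickle.load(open("s5.pkl","rb"))
for q,z in [([(295,45),(650,235),(375,600),(35,430)],.006),([(320,140),(577,272),(375,542),(132,412)],.01)]:
    C=np.array([wun(s,(460+x/4,190+y/4),z) for x,y in q])
    print(C.mean(0));d=lambda a,b:np.linalg.norm(a-b);print([d(C[i],C[(i+1)%4]) for i in range(4)])
    v=C[0]+C[1]-C[2]-C[3];w=C[0]+C[3]-C[1]-C[2];print(np.arctan2(v[1],v[0]),np.arctan2(-w[0],w[1]))
E
```

```text
[ 0.43149957 -0.14892044  0.006     ]
[np.float64(0.07846153153093838), np.float64(0.0841668626506552), np.float64(0.07909604710555714), np.float64(0.08335453570029666)]
-0.25688804024652623 -0.2567125865498554
[ 0.43117348 -0.1493725   0.01      ]
[np.float64(0.05613376406788018), np.float64(0.06118468686145842), np.float64(0.056457274762332865), np.float64(0.0588545555118504)]
-0.2579358755980218 -0.262490951827074
```

arm_command:
  travel:
    - [0, 0, 0.04]
    - [0, 0, 0.08]
    - [0.04, 0.008, 0.08]
    - [0.0663, 0.0137, 0.08]
    - [0.0663, 0.0137, 0.06]
    - [0.0663, 0.0137, 0.03]
    - [0.0663, 0.0137, 0.03]
    - [0.0663, 0.0137, 0.03]
  spin: [0, 0, 0, 0, 0, 0, 0, 0]
  claw: -0.4

```text
time: 10.7
tool_pos: [0.5463, 0.0486, 0.2325]
tcp_rot: [0.994, 0.107, -0.001, -0.0]
ft_force: [0.4, -2.0, -0.0]
opening: 0.704
```

```bash
python3 look.py 9
```

```text
10.7 [0.54630418 0.04857375 0.23254976] [ 9.94240766e-01  1.07165769e-01 -8.69245377e-04 -2.05125473e-04] 59.79921879984498 0.03741465829363171 0.0008008514014880362
```

View pics/w9.png

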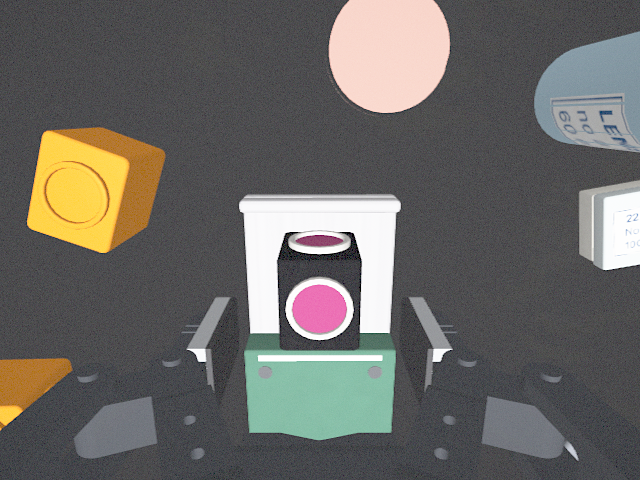

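The cube is centred between the open jaws at (320,308) with its side window up and its top window facing the lip. I'll descend and grip.

arm_command:
  travel:
    - [0, 0, -0.025]
    - [0, 0, -0.044]
    - [0, 0, -0.044]
    - [0, 0, -0.044]
  spin: [0, 0, 0, 0]

```text
time: 11.15
tool_pos: [0.5471, 0.0485, 0.19]
tcp_rot: [0.994, 0.107, 0.001, 0.0]
ft_force: [-0.0, 0.7, 0.4]
opening: 0.699
```

arm_command:
  travel:
    - [0, 0, 0]
    - [0, 0, 0]
    - [0, 0, 0]
    - [0, 0, 0]
    - [0, 0, 0]
    - [0, 0, 0]
  spin: [0, 0, 0, 0, 0, 0]
  claw: 1

```text
time: 11.75
tool_pos: [0.5474, 0.0485, 0.1904]
tcp_rot: [0.994, 0.107, 0.002, 0.0]
ft_force: [-0.1, 0.3, 6.5]
opening: 0.388
```

arm_command:
  travel:
    - [0, 0, 0.03]
    - [0, 0, 0.06]
    - [0, 0, 0.07]
    - [0, 0, 0.07]
  spin: [0, 0, 0, 0]

```text
time: 12.15
tool_pos: [0.5472, 0.0486, 0.2605]
tcp_rot: [0.994, 0.107, 0.002, 0.0]
ft_force: [-0.6, 0.6, -1.4]
opening: 0.388
```

```bash
python3 look.py 10
```

```text
12.15 [0.54715602 0.0485535  0.2605083 ] [9.94232612e-01 1.07224613e-01 2.04628147e-03 4.55520205e-04] 33.00784919289919 0.03824306691045684 0.0006013960446170076
```

View pics/w10.png

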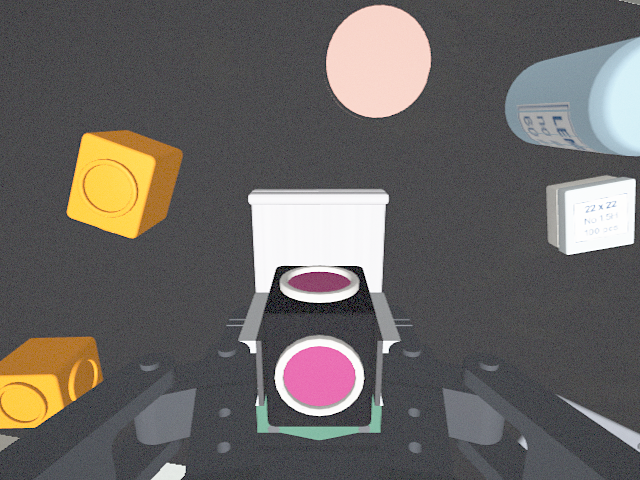

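Held at 33.0 mm, side window up at (320,377). Moving over the nest, with a turn of -0.473.

arm_command:
  travel:
    - [-0.02, -0.035, 0.01]
    - [-0.043, -0.073, 0.01]
    - [-0.066, -0.112, 0.01]
    - [-0.088, -0.15, 0.01]
    - [-0.108, -0.184, 0.01]
    - [-0.1159, -0.1976, 0.01]
    - [-0.1159, -0.1976, 0.01]
    - [-0.1159, -0.1976, 0.01]
  spin: [-0.09, -0.19, -0.29, -0.38, -0.45, -0.473, -0.473, -0.473]

```text
time: 13.0
tool_pos: [0.4302, -0.1489, 0.2676]
tcp_rot: [0.992, -0.129, -0.001, -0.001]
ft_force: [0.5, 0.4, -1.6]
opening: 0.387
```

```bash
python3 look.py 11; python3 - <<'E'
from h import *
import pickle
s=pickle.load(open("s11.pkl","rb"))
from scipy.spatial.transform import Rotation as R
x=R.from_quat(s["tcp_rot"]).as_matrix()[:,0];print("yaw",np.arctan2(x[1],x[0]))
E
```

```text
13.0 [ 0.43023513 -0.14889783  0.26758888] [ 9.91613416e-01 -1.29233883e-01 -9.80037142e-04 -6.90165495e-04] 32.92513668892529 -0.11769121913885362 -0.16774947635233406
yaw -0.25919169439811
```

View pics/w11.png

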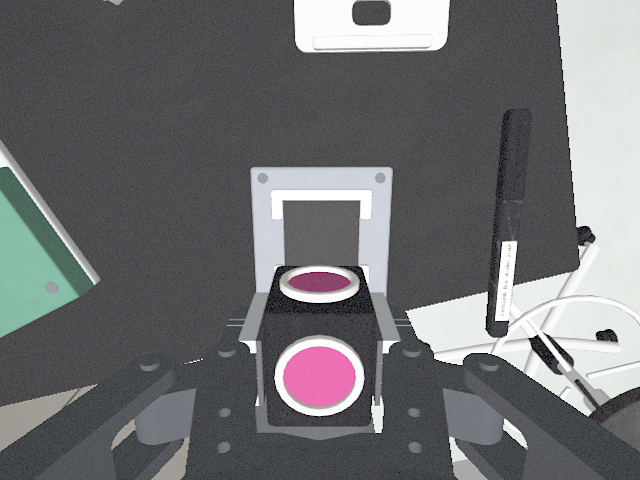

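```bash
python3 - <<'E'
from h import *
import pickle
s=pickle.load(open("s11.pkl","rb"))
a=np.array([np.cos(-.258),np.sin(-.258),0])
m=(wun(s,(250.5,168),.006)+wun(s,(392.5,168),.006))/2; print(m-a*.043)
m=(wun(s,(271.5,190),.01)+wun(s,(371.5,190),.01))/2; print(m-a*.030, np.linalg.norm(wun(s,(271.5,190),.01)-wun(s,(371.5,190),.01)))
m=(wun(s,(285,200),.006)+wun(s,(359,200),.006))/2; print(m-a*.025)
E
```

```text
[ 0.43000995 -0.15041273  0.006     ]
[ 0.43140805 -0.15077092  0.01      ] 0.05515775509592713
[ 0.42994964 -0.1507093   0.006     ]
```

Three estimates put the nest centre at about (0.431, -0.150), within about 1 mm of the tool. Lowering.

arm_command:
  travel:
    - [0.0005, -0.001, -0.03]
    - [0.0005, -0.001, -0.055]
    - [0.0005, -0.001, -0.068]
    - [0.0005, -0.001, -0.074]
    - [0.0005, -0.001, -0.079]
    - [0.0005, -0.001, -0.079]
    - [0.0005, -0.001, -0.079]
  spin: [0, 0, 0, 0, 0, 0, 0]

```text
time: 13.75
tool_pos: [0.4315, -0.1499, 0.1902]
tcp_rot: [0.992, -0.128, 0.0, 0.0]
ft_force: [0.6, 0.2, -1.0]
opening: 0.387
```

```bash
python3 look.py 12 >/dev/null; python3 - <<'E'
from h import *
s=state();print(s["tool_pos"],s["ft_force"],s["time"])
t=read_camera("side");cv2.imwrite("pics/sd12.png",cv2.resize(t[280:380,205:365],(800,500)))
E
```

```text
[ 0.43155756 -0.15007512  0.19032364] [-0.32636286  0.72074197 -1.61223402] 13.8
```

View pics/w12.png

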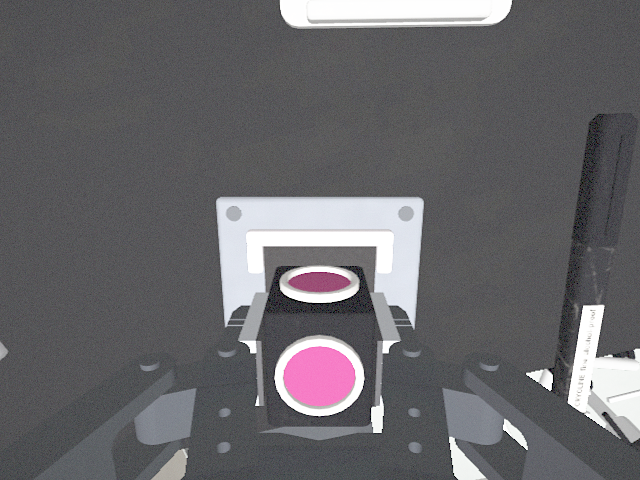

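View pics/sd12.png

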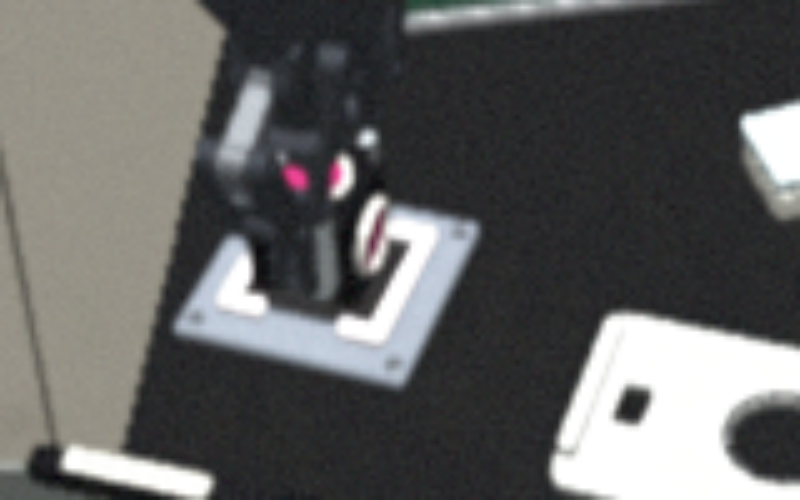

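It's centred in the rim and about 2 mm above the floor, with no contact force. I'll lower the last bit and release.

arm_command:
  travel:
    - [0, 0, -0.001]
    - [0, 0, -0.002]
    - [0, 0, -0.002]
  spin: [0, 0, 0]

```text
time: 14.15
tool_pos: [0.4313, -0.1502, 0.1884]
tcp_rot: [0.992, -0.129, 0.0, 0.0]
ft_force: [-0.7, 0.7, 5.3]
opening: 0.39
```

arm_command:
  travel:
    - [0, 0, 0]
    - [0, 0, 0]
    - [0, 0, 0]
    - [0, 0, 0]
    - [0, 0, 0]
  spin: [0, 0, 0, 0, 0]
  claw: -0.3

```text
time: 14.65
tool_pos: [0.4311, -0.15, 0.1876]
tcp_rot: [0.992, -0.129, -0.0, -0.0]
ft_force: [0.1, 0.6, 0.1]
opening: 0.646
```

arm_command:
  travel:
    - [0, 0, 0.03]
    - [0, 0, 0.07]
    - [0, 0, 0.11]
    - [-0.03, 0.01, 0.13]
    - [-0.05, 0.013, 0.15]
    - [-0.05, 0.013, 0.15]
    - [-0.05, 0.013, 0.15]
  spin: [0, 0, 0, 0, 0, 0, 0]

```text
time: 15.35
tool_pos: [0.3812, -0.1371, 0.338]
tcp_rot: [0.992, -0.129, 0.001, 0.0]
ft_force: [0.8, -0.3, 0.8]
opening: 0.649
```

```bash
python3 look.py 13;python3 - <<'E'
from h import *
t=read_camera("side");cv2.imwrite("pics/sd13.png",cv2.resize(t[280:380,205:365],(800,500)))
E
```

```text
15.35 [ 0.3812442  -0.13713762  0.33800677] [ 9.91641513e-01 -1.29019394e-01  9.54974540e-04  4.40452672e-04] 55.13814008883194 -0.16309990592922158 -0.1459213945730482
```

View pics/w13.png

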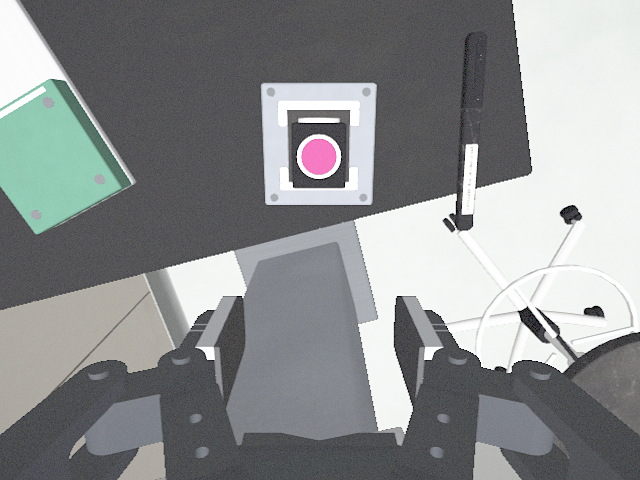

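View pics/sd13.png

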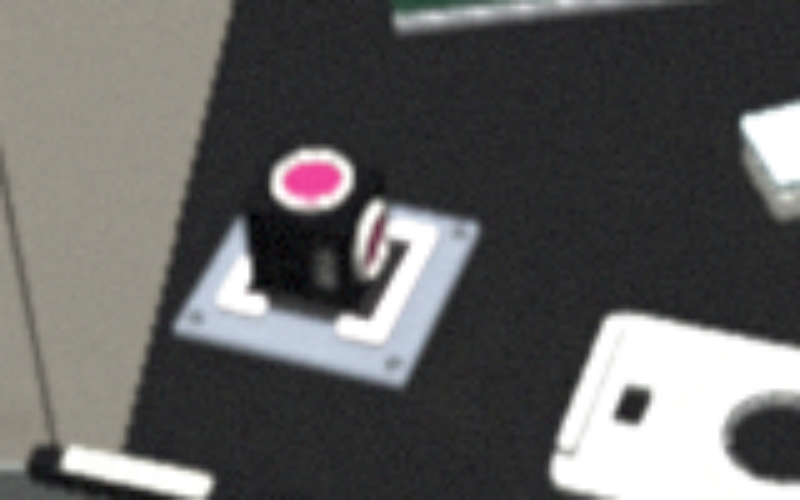

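```bash
python3 - <<'E'
from h import *
import pickle
s=pickle.load(open("s13.pkl","rb"))
f=lambda q,z:np.array([wun(s,p,z) for p in q])
C=f([(291.5,123),(347.5,123),(345,188),(293,188)],.049);N=f([(262,83.5),(377,83.5),(373,205),(266,205)],.006)
print(np.linalg.norm(C[0]-C[1]),np.linalg.norm(C[1]-C[2]))
d=C.mean(0)-N.mean(0);a=-.258
print(C.mean(0),N.mean(0),"nest-frame off",d@[np.cos(a),np.sin(a),0],d@[-np.sin(a),np.cos(a),0], wun(s,(319,156.5),.049))
for q in(C,N): v=q[0]-q[1];print(np.arctan2(-v[0],v[1]))
i=read_camera("top");cv2.imwrite("pics/top13.png",i)
E
```

```text
0.03363961891343183 0.039341642505988386
[ 0.42752301 -0.15015504  0.049     ] [ 0.42996995 -0.15109612  0.006     ] nest-frame off -0.0026060682576865835 0.00028560440780635966 [ 0.42739516 -0.14996425  0.049     ]
-0.2583639704604873
-0.2582319832462178
```

View pics/top13.png

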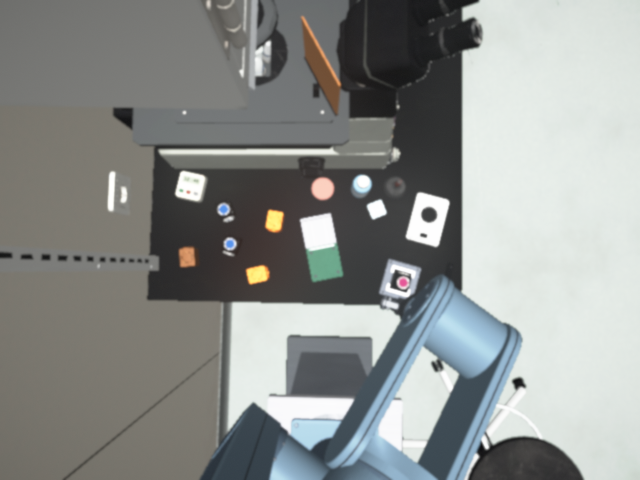

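The cube sits in the nest with its side window up at (403,283). It's about 2.6 mm off centre (limit 9 mm) and square to within 0.001 rad. Everything else is where it started, so I'm handing in.

```bash
python3 -c "
from bench import *
print(hand_in())"
```

```text
the job is handed in; nothing more can be done
None
```

The magenta cube is in the cleaning nest with its side window up, let go, and the job is handed in at about 15.5 s of the 64 s allowed. The hand-in gives no verdict, so this rests on my own checks.

- **Turning:** I stood the cube upright on the green tread with its side window away from the drop and let go. I then pushed it slowly over the edge with the fingers set low. It tumbled by itself onto its back on the lower tread, and it was never turned in the air.
- **Placing:** I took it again by its flat sides, set it down in the nest and backed the arm away, clear of everything.
- **Last checks:** The wrist camera puts the cube about 2.6 mm from the nest centre (limit 9 mm) and square within 0.001 rad. The side view shows it flat inside the rim. In the top view the two blue cubes, the look-alikes and the other things I could see are where they were. The arm hid the marker there, but the wrist and side views show it lying clear, and nothing came near it.
- **Disagreements:** My camera estimates of the nest centre differed by 1–2 mm, within the calibration error. No check failed.

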